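# Open the push-and-turn safety cap

## Robot

A 6-joint arm with a two-finger parallel gripper is mounted at the origin on a cart in front of the work surface, level with it; the furniture and walls round the work are solid. World frame = base frame: x ahead of the robot, y to its left, z up, the work surface at z = 0. Lengths are in m, angles in rad, forces in N, time in s.
With the tool pointing down it reaches from about 0.35 to 0.775 m from the base axis. Payload 5.5 kg.
Tool frame: the origin (TCP) lies on the centre line of the jaws, within the pads' length; the fingertips stand 8 mm ahead of it and the grasp point (between the pads) lies 11 mm behind it; z points along the fingers, y is the direction in which the jaws open and shut (so a half turn about z gives the same grasp; the last joint's range is limited). The gripper opens to 85 mm and grips with 20 to 120 N. Pads are 22 mm wide; open, the fingers measure 114 mm over their backs; the gripper's body (76 mm by 85 mm) begins 54 mm behind the grasp point. The pads swing forward as they close: fully open they stand 13 mm farther back than shut.
Start: joints at [1.192, 0.313, 0.046, 1.304, 0, 1.431], TCP at [0.136, 0.559, 0.239] pointing down, gripper open.
Joint ranges: [-2.76, 2.76], [-0.86, 1.69], [-1.03, 1.26], [-2.2, 2.34], [-1.47, 1.5], [-3.14, 3.14]. Speed limits (rad/s): [2.57, 2.57, 3.14, 3.14, 3.14, 3.14].

## Interface

Orientations are given as a unit quaternion [w, x, y, z].
In Python, from workcell import env gives the robot as it stands. The module is installed in compiled form; this text tells all that it offers.
- The arm moves only by the tool play_rows, never from a script. Its argument "steps" is a list of rows, each an object with "claw": the closure in counts, from 0 (fully open) to 255 (shut); "dp": the shift along the tool's x, y, z in m, a list of three; "angular": the turn, a rotation vector about the tool's x, y, z in degrees, a list of three. In form: [{"claw": claw, "dp": [dx, dy, dz], "angular": [wx, wy, wz]}, ...]. A call has exactly 8 rows; each row shifts and turns the commanded pose from where the row before left it, along the tool's axes as they then stand; what a row does not reach is not made up. A row lasts 1/12 s, in which the tool goes at most 41.7 mm and 7.16 degrees, less where a joint would pass 70% of its speed; a pose out of reach is approached as far as the arm can. A call is refused whole if a number of a shift passes 0.0417 or a number of a turn 7.16, either way. A call with a gripper value outside its range is refused whole. The fingers move at their own pace and stop on an object; "force" is the grip in N (left out, the last holds). Time passes only in rows, so rows that do not move let the fingers close, or fill a call up. It gives the time, the measured TCP pose, the force and the opening at its end, in the units of the state.
- env.get_state(): the state, without advancing time (a new reading comes with each control period).
- env.read_camera(name): name is "side" or "top"; returns (picture, depth): 400x640x3 uint8, red, green, blue; 400x640 float32, m along the optical axis (not along the pixel's ray), 0 where there is no reading.
- env.calibration(name): a dict with "fx", "fy", "cx", "cy" (pixels), "world_from_camera" (4x4, takes a point from camera to world coordinates). Camera axes: x right, y down, z forward; pixel columns grow to the right and rows downward; lengths in m; the calibration is good to about 2 mm. A picture is of the moment at which its call begins. calibration takes no time and is no camera call.
- env.hand_in(): hands the job in, once; it reports no verdict.
The state is a dict: "clock": time; "joint_pos": joint angles; "qvel": joint speeds; "tau": joint torques, N m; "tcp_pos": TCP position; "orientation": TCP orientation; "wrist_force": force on the tool from outside, world axes, zero at the start; "ft_torque": the same for the moment, N m; "finger_gap": finger opening in m.
Only numpy, scipy, OpenCV 4.12 (cv2) and the standard library are available. Lean on these libraries where they do the work, as an engineer would, in place of code of your own. Each camera call takes 0.05 s, during which the arm holds its last target. There are 200 camera calls.

## Task

Open the taller of the two steel vessels: push its grey safety cap down against the spring, keep it down while you twist it anticlockwise (seen from above) free of its catch, and lift it off. Set the cap down gently in the shallow metal tray, standing or lying, and leave the shorter vessel shut.

Things in the scene. Friction and masses are not known exactly. Their poses are not given: they have to be found in the camera images.
- tall_cap_grip (a point): Middle of the grip bar on the taller vessel's cap. Grey cap 62 mm across, 10 mm thick; bar on top 48 mm long (x), 14 thick (y), 27 high; point 13 mm above the round cap. Under it a 14 mm stem with 40 mm cross pin reaches 47 mm below the point. 250 g. A catch blocks turning until the cap is pushed down over 6 mm (12 mm at most, to the rim); net push 6.5 N at first, 11.5 N fully down.
- tall_mouth (a point): Centre of the taller vessel's rim: steel pot 64 mm across, 120 tall, 88 mm foot, fixed. x along the shut cap's bar, z up; grip point 35 mm above it when shut. Pushed down past the catch, the cap turns anticlockwise from above; at 70 degrees (+-8, end stop near 78) its pin meets the slots, the spring raises it to 8 mm above its shut height and it lifts straight off.
- short_cap_grip (a point): Middle of the grip bar on the cap of the shorter vessel, to be left alone: the same kind of pot and cap, but the pot is 80 mm tall. x along the bar, z up.
- tray_floor (a point): Shallow open metal tray, 160 x 200 mm and 20 mm high with 3 mm walls, fixed on the worktop. The point is the centre of its inner floor, 3 mm above the worktop; x along its 160 mm side, y along its 200 mm side, z up.
Mind the look-alikes: they are no part of the job. Leave any brown or orange look-alike of the part that bears tall_cap_grip alone.

How it is judged:
By the outcome, as a careful person would: the job done as asked, in the order asked, and still so for the second after the job is handed in, with the robot touching nothing.
It also fails if it takes over 48 s, if anything falls off the work surface, if the arm or the gripper's body presses on something with over 40 N, if the wrist force passes 120 N, or if a joint passes its speed limit or range.

## Working session

There is one attempt and no reset: what is moved stays moved. The work goes in short steps, Python scripts to look and compute and a tool call to move; the robot and the scene stay as the last step left them, time stands still between calls to the robot, and variables do not carry over. Pictures are saved under pics/ and viewed, about 8 in all and at most 12, crops included, and the job is handed in when it is done.

Besides the shell and the picture viewer there is one more tool, called after "Call:" as name(argument=value, ...) on one line, values as JSON. play_rows: Moves the arm, as the interface text tells. Its arguments: {"type":"object","properties":{"steps":{"type":"array","items":{"type":"object","properties":{"claw":{"type":"number"},"dp":{"type":"array","items":{"type":"number"}},"angular":{"type":"array","items":{"type":"number"}}}}},"force":{"type":"number"}},"required":["steps"]}

```bash
mkdir -p pics; cat > h.py <<'E'
from workcell import env
import numpy as np, cv2
def snap(n,tag):
    p,d=env.read_camera(n); cv2.imwrite(f'pics/{tag}.png',p[:,:,::-1]); np.save(f'pics/{tag}.npy',d); return p,d
def world(n,d):
    c=env.calibration(n); v,u=np.indices(d.shape); T=np.array(c['world_from_camera'])
    P=np.stack([(u-c['cx'])/c['fx']*d,(v-c['cy'])/c['fy']*d,d],-1)
    W=P@T[:3,:3].T+T[:3,3]; W[d==0]=np.nan; return W
E
python3 - <<'E'
from h import *
for n in('top','side'):
    p,d=snap(n,n+'1'); np.save(f'pics/{n}1w.npy',world(n,d)); print(np.array(env.calibration(n)['world_from_camera']).round(3).tolist())
print(env.get_state())
E
```

```text
[[0.005, -0.991, 0.131, 0.448], [-1.0, -0.004, 0.006, 0.101], [-0.005, -0.131, -0.991, 0.987], [0.0, 0.0, 0.0, 1.0]]
[[0.995, -0.055, 0.08, 0.46], [-0.095, -0.387, 0.917, -1.086], [-0.019, -0.92, -0.39, 0.646], [0.0, 0.0, 0.0, 1.0]]
{'clock': 0.1, 'joint_pos': array([ 1.19240774e+00,  3.13928236e-01,  4.51002599e-02,  1.30361209e+00,
       -4.81069387e-06,  1.43119294e+00]), 'qvel': array([ 0.00068866, -0.00089097,  0.00251005,  0.0010197 , -0.00113855,
       -0.00062911]), 'tau': array([ 2.11194514e-03, -4.81727135e+01,  2.99243009e+01,  1.28182996e-02,
       -7.53537870e-05, -8.60515392e-07]), 'tcp_pos': array([0.13584751, 0.55826548, 0.23849951]), 'orientation': array([-2.08163435e-04,  1.19109108e-01,  9.92880831e-01, -7.95072070e-04]), 'wrist_force': array([-0.27210437, -0.47922935,  0.17045659]), 'ft_torque': array([ 0.0181862 ,  0.00811624, -0.01126958]), 'finger_gap': 0.08545875543946681}
```

View pics/top1.png

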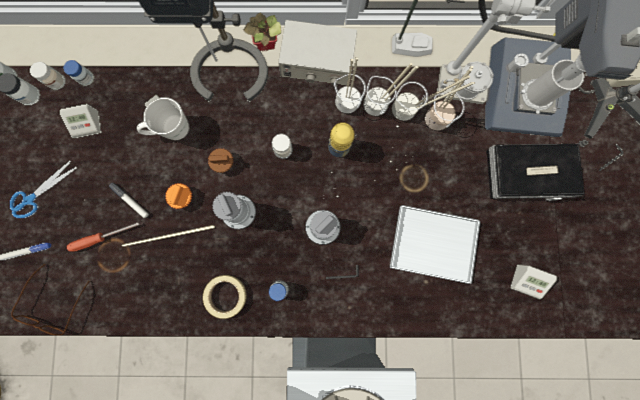

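View pics/side1.png

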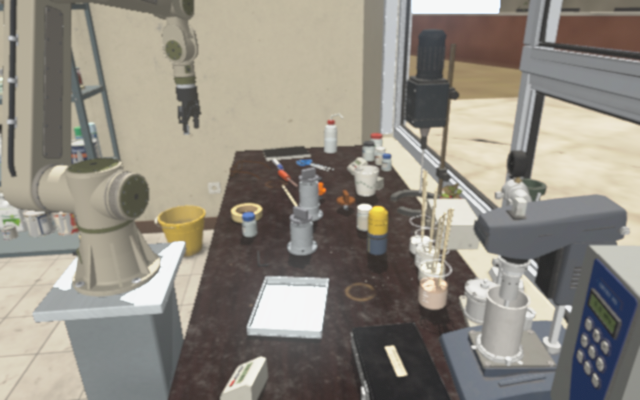

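The top view shows two grey-capped steel vessels, at (233,210) and (323,227), and the tray at (435,245). The look-alikes are the orange cap at (178,196) and the brown one at (220,160). I'll measure heights and confirm in an enlarged crop.

```bash
python3 - <<'E'
from h import *
p=cv2.imread('pics/top1.png'); s=cv2.imread('pics/side1.png')
a=cv2.resize(p[180:255,200:350],None,fx=5,fy=5,interpolation=cv2.INTER_CUBIC)
cv2.imwrite('pics/crop1.png',a)
b=cv2.resize(s[150:270,250:370],None,fx=5,fy=5,interpolation=cv2.INTER_CUBIC); cv2.imwrite('pics/crop2.png',b)
for n,boxes in(('top',[(200,180,262,240),(300,200,350,255)]),('side',[(285,160,335,225),(280,200,325,260)])):
    W=np.load(f'pics/{n}1w.npy')
    for x0,y0,x1,y1 in boxes:
        w=W[y0:y1,x0:x1].reshape(-1,3); w=w[np.isfinite(w[:,2])]
        zt=np.percentile(w[:,2],99.7);print(n,'zmax',zt, np.histogram(w[:,2],bins=np.arange(0,.2,.01))[0])
        for lo,hi in((zt-.012,zt+.01),(zt-.035,zt-.02)):
            k=w[(w[:,2]>lo)&(w[:,2]<hi)]
            (c,sz,ang)=cv2.minAreaRect(k[:,:2].astype(np.float32)*1000); print(len(k),k.mean(0).round(4),c,sz,ang)
W=np.load('pics/top1w.npy');m=(W[...,2]>.013)&(W[...,2]<.028);m[:, :385]=0;m[:,485:]=0;m[:203]=0;m[290:]=0
k=W[m]; print(len(k),cv2.minAreaRect(k[:,:2].astype(np.float32)*1000),cv2.boxPoints(cv2.minAreaRect(k[:,:2].astype(np.float32)*1000)))
print(W[245,435])
E
```

```text
top zmax 0.17151683942087262 [2088  230   24    5   41   14   25   21   14   24   23   26   36   20
  435   17  102   47    0]
149 [0.5428 0.2905 0.169 ] (542.6382446289062, 291.29443359375) (47.188419342041016, 14.692010879516602) 26.56494140625
451 [0.542  0.2891 0.1434] (543.5652465820312, 290.7689208984375) (61.928611755371094, 61.163551330566406) 0.43215855956077576
top zmax 0.13142714997535146 [1486  234    9    2    4    2    2    8    6   11  427    5   87   36
    0    0    0    0    0]
124 [0.5044 0.0724 0.1291] (505.1529235839844, 72.43087768554688) (13.063715934753418, 48.1826171875) 44.98322677612305
437 [0.5036 0.0721 0.1035] (504.4449768066406, 71.77005767822266) (60.58715057373047, 62.06261444091797) 19.165559768676758
side zmax 0.16767273623442955 [823  83  50  59  68  66  51  79  68 104 185 137  91  52  79  44  44   0
   0]
64 [0.5413 0.2855 0.1632] (542.691162109375, 286.76861572265625) (48.16796875, 15.6879243850708) 29.82408332824707
118 [0.5413 0.2759 0.1404] (539.0073852539062, 280.17266845703125) (46.42258071899414, 63.482906341552734) 80.52583312988281
side zmax 0.12809141653473063 [677 183  97 103 121 117 111 128  39  54 124  48  64   0   0   0   0   0
   0]
83 [0.5031 0.0659 0.1237] (503.10028076171875, 67.96681213378906) (16.551076889038086, 48.06465530395508) 41.7183723449707
166 [0.5007 0.0571 0.1012] (501.4060974121094, 60.82771682739258) (49.656005859375, 63.56376266479492) 82.96491241455078
470 ((462.5350341796875, -213.2508544921875), (201.1231689453125, 159.82522583007812), 79.10245513916016) [[ 365.052   -296.89124]
 [ 521.99506 -327.10675]
 [ 560.01807 -129.61047]
 [ 403.075    -99.39496]]
[ 0.45904072 -0.21836668  0.00331297]
```

View pics/crop1.png

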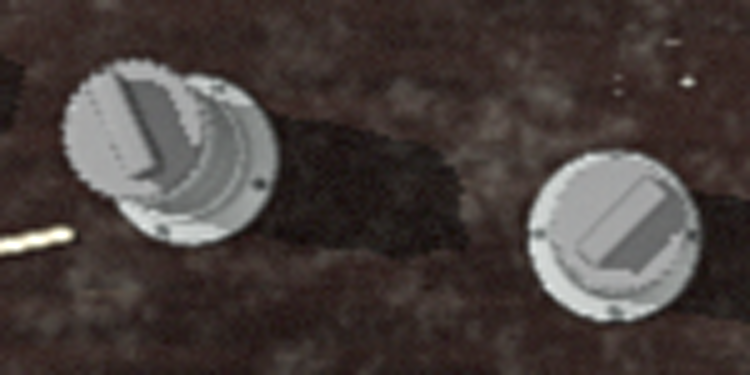

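View pics/crop2.png

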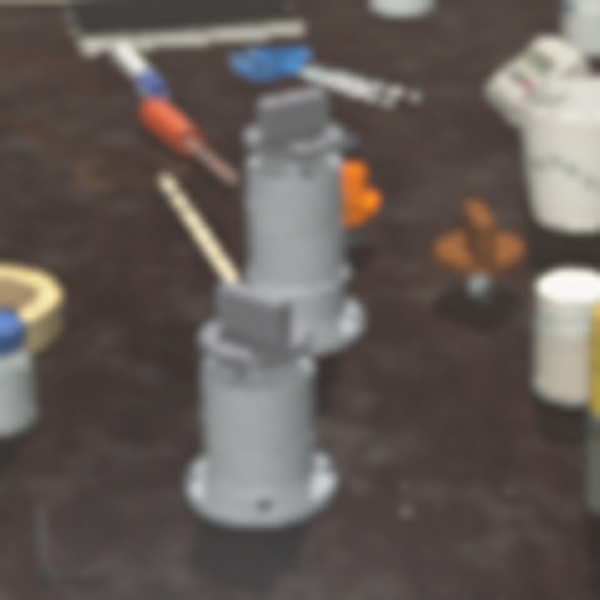

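Tall vessel: the top view (233,210) and side view (311,190) give a bar top at z≈0.170. The other one, at (323,227), has its bar top at 0.130 and is the short vessel. The grey cap at crop1 (125,125) is therefore the target. The orange and brown ones are loose decoys, and the brown one shows that a cap can stand on its stem. Next I'll refine the bar angle.

```bash
python3 - <<'E'
from h import *
for n,b in(('top',(200,180,262,240)),('side',(285,160,335,225))):
    W=np.load(f'pics/{n}1w.npy');w=W[b[1]:b[3],b[0]:b[2]].reshape(-1,3)
    for lo in(.150,.155,.160,.165):
        k=w[(w[:,2]>lo)&(w[:,2]<.18)][:,:2]
        if len(k)<20: continue
        C=np.cov(k.T); e,v=np.linalg.eigh(C); a=v[:,1]; print(n,lo,len(k),k.mean(0),np.degrees(np.arctan2(a[1],a[0]))%180,np.sqrt(12*e)*1000)
s=env.get_state();from scipy.spatial.transform import Rotation as R
q=s['orientation'];Rm=R.from_quat(q[[1,2,3,0]]).as_matrix();print(Rm.round(3))
d=np.array([.5432,.2905,.23])-s['tcp_pos'];print(d,Rm.T@d)
E
```

```text
top 0.15 166 [0.54212517 0.28969047] 26.524408756002344 [15.0574293 48.8448193]
top 0.155 158 [0.54244487 0.29009002] 26.19826522550514 [14.89235812 48.44944046]
top 0.16 149 [0.54277275 0.29052416] 26.00744358152963 [14.68777252 47.95523748]
top 0.165 141 [0.54289473 0.29077725] 25.961418369736236 [14.15565535 47.8707574 ]
side 0.15 88 [0.54126463 0.28504516] 25.530182804705646 [12.53262537 51.26582733]
side 0.155 70 [0.54147919 0.28545164] 26.879860347839298 [12.32174071 51.11457829]
side 0.16 44 [0.54047723 0.28588897] 29.231045026196625 [12.87856778 52.35163206]
side 0.165 25 [0.54075801 0.28664254] 32.410408689468596 [14.12483946 50.73499725]
[[-0.972  0.237 -0.001]
 [ 0.237  0.972 -0.002]
 [ 0.    -0.002 -1.   ]]
[ 0.40735249 -0.26776548 -0.00849951] [-0.45912876 -0.16380592  0.00866343]
```

Call:
play_rows(steps=[{"claw": 0,"dp": [-0.0287,-0.0102,0],"angular": [0,0,0]},{"claw": 0,"dp": [-0.0287,-0.0102,0],"angular": [0,0,0]},{"claw": 0,"dp": [-0.0287,-0.0102,0],"angular": [0,0,0]},{"claw": 0,"dp": [-0.0287,-0.0102,0],"angular": [0,0,0]},{"claw": 0,"dp": [-0.0287,-0.0102,0],"angular": [0,0,0]},{"claw": 0,"dp": [-0.0287,-0.0102,0],"angular": [0,0,0]},{"claw": 0,"dp": [-0.0287,-0.0102,0],"angular": [0,0,0]},{"claw": 0,"dp": [-0.0287,-0.0102,0],"angular": [0,0,0]}], force=80)

```text
clock: 0.77
tcp_pos: [0.3407, 0.4239, 0.2389]
orientation: [-0.0, 0.119, 0.993, -0.0]
wrist_force: [0.7, 1.1, 0.3]
finger_gap: 0.0853
```

Call:
play_rows(steps=[{"claw": 0,"dp": [-0.0287,-0.0102,0],"angular": [0,0,0]},{"claw": 0,"dp": [-0.0287,-0.0102,0],"angular": [0,0,0]},{"claw": 0,"dp": [-0.0287,-0.0102,0],"angular": [0,0,0]},{"claw": 0,"dp": [-0.0287,-0.0102,0],"angular": [0,0,0]},{"claw": 0,"dp": [-0.0287,-0.0102,0],"angular": [0,0,0]},{"claw": 0,"dp": [-0.0287,-0.0102,0],"angular": [0,0,0]},{"claw": 0,"dp": [-0.0287,-0.0102,0],"angular": [0,0,0]},{"claw": 0,"dp": [-0.0287,-0.0102,0],"angular": [0,0,0]}])

```text
clock: 1.43
tcp_pos: [0.5445, 0.2904, 0.2388]
orientation: [-0.0, 0.119, 0.993, -0.0]
wrist_force: [0.7, -0.2, 0.8]
finger_gap: 0.0855
```

Call:
play_rows(steps=[{"claw": 0,"dp": [0,0,0],"angular": [0,0,-6.6]},{"claw": 0,"dp": [0,0,0],"angular": [0,0,-6.6]},{"claw": 0,"dp": [0,0,0],"angular": [0,0,-6.6]},{"claw": 0,"dp": [0,0,0],"angular": [0,0,-6.6]},{"claw": 0,"dp": [0,0,0],"angular": [0,0,-6.6]},{"claw": 0,"dp": [0,0,0],"angular": [0,0,-6.6]},{"claw": 0,"dp": [0,0,0],"angular": [0,0,0]},{"claw": 0,"dp": [0,0,0],"angular": [0,0,0]}])

```text
clock: 2.1
tcp_pos: [0.5434, 0.2914, 0.2388]
orientation: [-0.0, -0.223, 0.975, -0.0]
wrist_force: [0.7, 0.9, -0.1]
finger_gap: 0.0858
```

```bash
cat >> h.py <<'E'
from scipy.spatial.transform import Rotation as R
def st(target=None):
    s=env.get_state();q=s['orientation'];M=R.from_quat(q[[1,2,3,0]]).as_matrix()
    print(round(s['clock'],2),'tcp',s['tcp_pos'].round(4),'yaw',np.degrees(np.arctan2(M[1,0],M[0,0]))%360,'z',M[:,2].round(3),'F',s['wrist_force'].round(1),'T',s['ft_torque'].round(2),'gap',s['finger_gap'],'j6',s['joint_pos'][5])
    if target is not None: print('tool d',(M.T@(np.array(target)-s['tcp_pos'])).round(4))
    return s
E
python3 -c "
from h import *
st([.5428,.2908,.185]); snap('top','t2'); W=world('top',np.load('pics/t2.npy'))
p=cv2.imread('pics/t2.png');cv2.imwrite('pics/t2c.png',cv2.resize(p[150:260,170:330],None,fx=5,fy=5))"
```

```text
2.1 tcp [0.5434 0.2914 0.2388] yaw 205.73491826147352 z [-0.001 -0.    -1.   ] F [ 0.7  0.9 -0.1] T [-0.02 -0.02  0.  ] gap 0.08576719432987892 j6 -0.08700278146161244
tool d [ 0.0008 -0.0003  0.0538]
```

View pics/t2c.png

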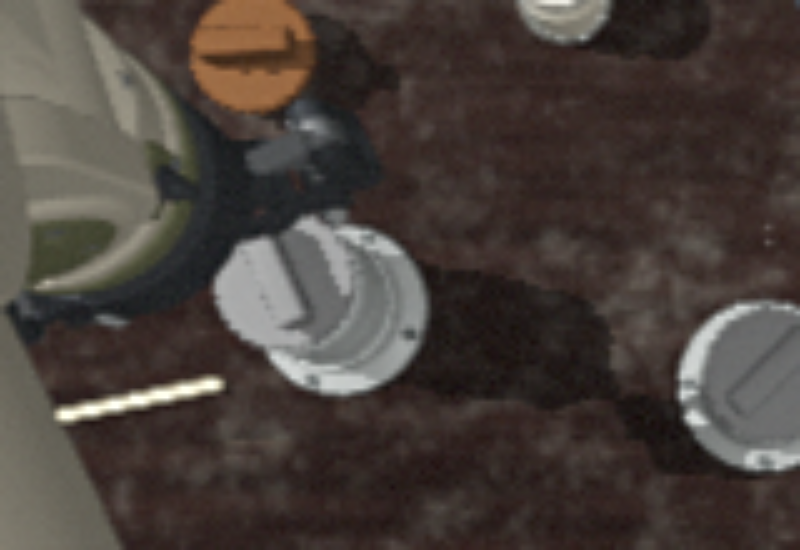

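The open jaws hover over the cap at crop (280,280), lined up across the bar, so I'll descend and grip.

Call:
play_rows(steps=[{"claw": 0,"dp": [0.0008,-0.0003,0.018],"angular": [0,0,0]},{"claw": 0,"dp": [0,0,0.018],"angular": [0,0,0]},{"claw": 0,"dp": [0,0,0.018],"angular": [0,0,0]},{"claw": 0,"dp": [0,0,0.012],"angular": [0,0,0]},{"claw": 0,"dp": [0,0,0.01],"angular": [0,0,0]},{"claw": 0,"dp": [0,0,0.01],"angular": [0,0,0]},{"claw": 0,"dp": [0,0,0],"angular": [0,0,0]},{"claw": 0,"dp": [0,0,0],"angular": [0,0,0]}])

```text
clock: 2.82
tcp_pos: [0.5428, 0.2908, 0.153]
orientation: [-0.0, -0.224, 0.975, -0.0]
wrist_force: [0.6, 0.6, -0.2]
finger_gap: 0.0857
```

Call:
play_rows(steps=[{"claw": 255,"dp": [0,0,0],"angular": [0,0,0]},{"claw": 255,"dp": [0,0,0],"angular": [0,0,0]},{"claw": 255,"dp": [0,0,0],"angular": [0,0,0]},{"claw": 255,"dp": [0,0,0],"angular": [0,0,0]},{"claw": 255,"dp": [0,0,0],"angular": [0,0,0]},{"claw": 255,"dp": [0,0,0],"angular": [0,0,0]},{"claw": 255,"dp": [0,0,0],"angular": [0,0,0]},{"claw": 255,"dp": [0,0,0],"angular": [0,0,0]}], force=80)

```text
clock: 3.48
tcp_pos: [0.5432, 0.2909, 0.1539]
orientation: [0.0, -0.224, 0.975, -0.0]
wrist_force: [-0.5, -1.7, 3.2]
finger_gap: 0.0129
```

```bash
python3 -c "
from h import *
st([.5428,.2908,.153])"
```

```text
3.48 tcp [0.5432 0.2909 0.1539] yaw 205.9156966320558 z [ 0.001  0.    -1.   ] F [-0.5 -1.7  3.2] T [-0.24  0.1  -0.01] gap 0.012942189014582271 j6 -0.09079222087848023
tool d [0.0004 0.0001 0.0008]
```

Call:
play_rows(steps=[{"claw": 255,"dp": [0,0,0.002],"angular": [0,0,0]},{"claw": 255,"dp": [0,0,0.002],"angular": [0,0,0]},{"claw": 255,"dp": [0,0,0.002],"angular": [0,0,0]},{"claw": 255,"dp": [0,0,0.002],"angular": [0,0,0]},{"claw": 255,"dp": [0,0,0.002],"angular": [0,0,0]},{"claw": 255,"dp": [0,0,0],"angular": [0,0,0]},{"claw": 255,"dp": [0,0,0],"angular": [0,0,0]},{"claw": 255,"dp": [0,0,0],"angular": [0,0,0]}])

```text
clock: 4.15
tcp_pos: [0.5433, 0.2909, 0.145]
orientation: [0.001, -0.224, 0.975, 0.0]
wrist_force: [-3.1, -1.3, 9.5]
finger_gap: 0.0124
```

```bash
python3 -c "
from h import *
st([.5428,.2908,.143])"
```

```text
4.15 tcp [0.5433 0.2909 0.145 ] yaw 205.91560003377307 z [ 0.002  0.    -1.   ] F [-3.1 -1.3  9.5] T [-0.43  0.63 -0.02] gap 0.01237872859374657 j6 -0.09077514160678919
tool d [0.0005 0.0001 0.002 ]
```

Call:
play_rows(steps=[{"claw": 255,"dp": [0,0,0.001],"angular": [0,0,-2]},{"claw": 255,"dp": [0,0,0],"angular": [0,0,-4]},{"claw": 255,"dp": [0,0,0],"angular": [0,0,-4]},{"claw": 255,"dp": [0,0,0],"angular": [0,0,-4]},{"claw": 255,"dp": [0,0,0],"angular": [0,0,-4]},{"claw": 255,"dp": [0,0,0],"angular": [0,0,-4]},{"claw": 255,"dp": [0,0,0],"angular": [0,0,-4]},{"claw": 255,"dp": [0,0,0],"angular": [0,0,-4]}])

```text
clock: 4.82
tcp_pos: [0.5444, 0.2917, 0.1446]
orientation: [0.002, -0.47, 0.882, 0.0]
wrist_force: [-1.0, 0.1, 9.2]
finger_gap: 0.0125
```

```bash
python3 -c "
from h import *
st([.5428,.2908,.142])"
```

```text
4.82 tcp [0.5444 0.2917 0.1446] yaw 236.11864224589726 z [ 0.004  0.002 -1.   ] F [-1.   0.1  9.2] T [ 0.02  0.18 -0.05] gap 0.012520497949348928 j6 -0.6177409159385865
tool d [0.0016 0.0008 0.0026]
```

Turning freely: 30° so far with low torque. Continuing to about 71°.

Call:
play_rows(steps=[{"claw": 255,"dp": [0,0,0],"angular": [0,0,-6]},{"claw": 255,"dp": [0,0,0],"angular": [0,0,-6]},{"claw": 255,"dp": [0,0,0],"angular": [0,0,-6]},{"claw": 255,"dp": [0,0,0],"angular": [0,0,-6]},{"claw": 255,"dp": [0,0,0],"angular": [0,0,-6]},{"claw": 255,"dp": [0,0,0],"angular": [0,0,-6]},{"claw": 255,"dp": [0,0,0],"angular": [0,0,-5]},{"claw": 255,"dp": [0,0,0],"angular": [0,0,0]}])

```text
clock: 5.48
tcp_pos: [0.5445, 0.2918, 0.1447]
orientation: [-0.002, 0.75, -0.662, 0.001]
wrist_force: [-0.2, -0.5, 9.5]
finger_gap: 0.0123
```

```bash
python3 -c "
from h import *
st([.5428,.2908,.142])"
```

```text
5.48 tcp [0.5445 0.2918 0.1447] yaw 277.1403720845369 z [ 0.004  0.002 -1.   ] F [-0.2 -0.5  9.5] T [0.04 0.09 0.06] gap 0.012275283784851352 j6 -1.3336565435423917
tool d [0.0008 0.0019 0.0027]
```

Call:
play_rows(steps=[{"claw": 255,"dp": [0,0,-0.003],"angular": [0,0,0]},{"claw": 255,"dp": [0,0,-0.003],"angular": [0,0,0]},{"claw": 255,"dp": [0,0,-0.003],"angular": [0,0,0]},{"claw": 255,"dp": [0,0,-0.003],"angular": [0,0,0]},{"claw": 255,"dp": [0,0,-0.003],"angular": [0,0,0]},{"claw": 255,"dp": [0,0,-0.003],"angular": [0,0,0]},{"claw": 255,"dp": [0,0,-0.003],"angular": [0,0,0]},{"claw": 255,"dp": [0,0,-0.003],"angular": [0,0,0]}])

```text
clock: 6.15
tcp_pos: [0.5419, 0.2905, 0.1654]
orientation: [0.001, 0.748, -0.663, -0.001]
wrist_force: [-0.1, 0.1, -2.5]
finger_gap: 0.0127
```

```bash
python3 -c "
from h import *
st([.5428,.2908,.166])"
```

```text
6.15 tcp [0.5419 0.2905 0.1654] yaw 276.9178780171841 z [-0.003 -0.001 -1.   ] F [-0.1  0.1 -2.5] T [-0.04  0.03  0.03] gap 0.012663976076294105 j6 -1.3299368212872418
tool d [-0.0002 -0.0009 -0.0006]
```

The spring has let go and the wrist carries 2.5 N, which is the cap's weight. I'll lift clear.

Call:
play_rows(steps=[{"claw": 255,"dp": [0,0,-0.008],"angular": [0,0,0]},{"claw": 255,"dp": [0,0,-0.01],"angular": [0,0,0]},{"claw": 255,"dp": [0,0,-0.012],"angular": [0,0,0]},{"claw": 255,"dp": [0,0,-0.015],"angular": [0,0,0]},{"claw": 255,"dp": [0,0,-0.015],"angular": [0,0,0]},{"claw": 255,"dp": [0,0,-0.015],"angular": [0,0,0]},{"claw": 255,"dp": [0,0,-0.01],"angular": [0,0,0]},{"claw": 255,"dp": [0,0,0],"angular": [0,0,0]}])

```text
clock: 6.82
tcp_pos: [0.544, 0.2913, 0.2542]
orientation: [-0.002, 0.748, -0.663, 0.001]
wrist_force: [0.7, 0.5, -2.5]
finger_gap: 0.0118
```

```bash
python3 -c "
from h import *
st([.4625,-.2133,.25]); p,d=snap('side','s3');cv2.imwrite('pics/s3c.png',cv2.resize(p[90:290,210:410,::-1],None,fx=3,fy=3))"
```

```text
6.82 tcp [0.544  0.2913 0.2542] yaw 276.9191020146265 z [ 0.004  0.002 -1.   ] F [ 0.7  0.5 -2.5] T [-0.03 -0.    0.01] gap 0.011839624790913293 j6 -1.3299666818320341
tool d [0.4911 0.1417 0.0032]
```

View pics/s3c.png

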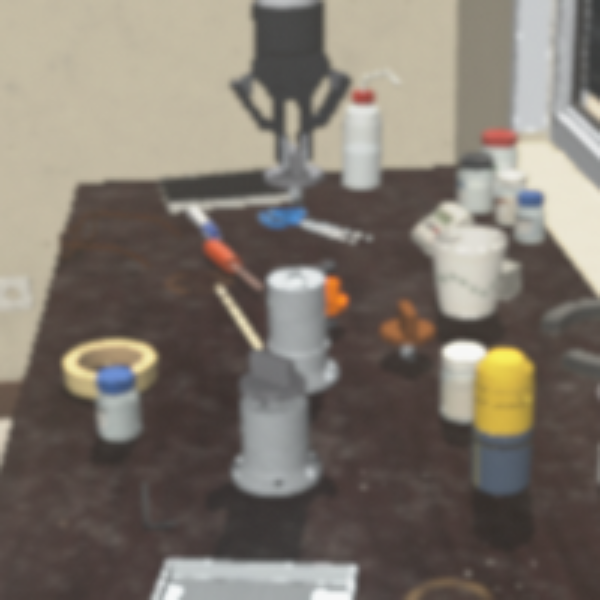

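The cap hangs in the jaws at (292,170) and the tall pot at (297,275) is open. I'll carry it over to the tray.

Call:
play_rows(steps=[{"claw": 255,"dp": [0.01,0.0029,0],"angular": [0,0,0]},{"claw": 255,"dp": [0.02,0.0058,0],"angular": [0,0,0]},{"claw": 255,"dp": [0.025,0.0072,0],"angular": [0,0,0]},{"claw": 255,"dp": [0.025,0.0072,0],"angular": [0,0,0]},{"claw": 255,"dp": [0.025,0.0072,0],"angular": [0,0,0]},{"claw": 255,"dp": [0.025,0.0072,0],"angular": [0,0,0]},{"claw": 255,"dp": [0.025,0.0072,0],"angular": [0,0,0]},{"claw": 255,"dp": [0.025,0.0072,0],"angular": [0,0,0]}])

```text
clock: 7.53
tcp_pos: [0.5116, 0.1042, 0.2499]
orientation: [0.001, 0.748, -0.663, -0.001]
wrist_force: [-0.2, 1.0, -2.9]
finger_gap: 0.0127
```

Call:
play_rows(steps=[{"claw": 255,"dp": [0.025,0.0072,0],"angular": [0,0,0]},{"claw": 255,"dp": [0.025,0.0072,0],"angular": [0,0,0]},{"claw": 255,"dp": [0.025,0.0072,0],"angular": [0,0,0]},{"claw": 255,"dp": [0.025,0.0072,0],"angular": [0,0,0]},{"claw": 255,"dp": [0.025,0.0072,0],"angular": [0,0,0]},{"claw": 255,"dp": [0.025,0.0072,0],"angular": [0,0,0]},{"claw": 255,"dp": [0.025,0.0072,0],"angular": [0,0,0]},{"claw": 255,"dp": [0.025,0.0072,0],"angular": [0,0,0]}])

```text
clock: 8.2
tcp_pos: [0.4783, -0.1008, 0.25]
orientation: [0.0, 0.748, -0.663, -0.001]
wrist_force: [1.3, -0.1, -1.7]
finger_gap: 0.012
```

Call:
play_rows(steps=[{"claw": 255,"dp": [0.025,0.0072,0],"angular": [0,0,0]},{"claw": 255,"dp": [0.025,0.0072,0],"angular": [0,0,0]},{"claw": 255,"dp": [0.025,0.0072,0],"angular": [0,0,0]},{"claw": 255,"dp": [0.025,0.0072,0],"angular": [0,0,0]},{"claw": 255,"dp": [0.011,0.003,0],"angular": [0,0,0]},{"claw": 255,"dp": [0,0,0],"angular": [0,0,0]},{"claw": 255,"dp": [0,0,0],"angular": [0,0,0]},{"claw": 255,"dp": [0,0,0],"angular": [0,0,0]}])

```text
clock: 8.87
tcp_pos: [0.4613, -0.2126, 0.2507]
orientation: [-0.0, 0.749, -0.663, -0.001]
wrist_force: [0.3, 0.3, -2.3]
finger_gap: 0.0125
```

```bash
python3 -c "
from h import *
st([.4625,-.2133,.053]); p,d=snap('side','s4');cv2.imwrite('pics/s4c.png',cv2.resize(p[100:360,180:380,::-1],None,fx=2.3,fy=2.3))"
```

```text
8.87 tcp [ 0.4613 -0.2126  0.2507] yaw 276.93154449530823 z [-0.001  0.001 -1.   ] F [ 0.3  0.3 -2.3] T [ 0.    0.01 -0.05] gap 0.012539178163836245 j6 -2.2821501072505144
tool d [ 0.0011 -0.0013  0.1977]
```

View pics/s4c.png

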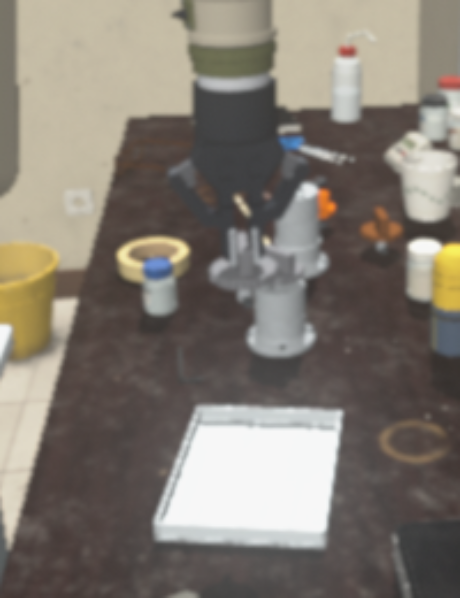

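The cap is upright in the jaws at (240,272), above the tray. I'll lower to about 10 mm over the floor, then creep down.

Call:
play_rows(steps=[{"claw": 255,"dp": [0.001,-0.001,0.012],"angular": [0,0,0]},{"claw": 255,"dp": [0,0,0.022],"angular": [0,0,0]},{"claw": 255,"dp": [0,0,0.025],"angular": [0,0,0]},{"claw": 255,"dp": [0,0,0.025],"angular": [0,0,0]},{"claw": 255,"dp": [0,0,0.025],"angular": [0,0,0]},{"claw": 255,"dp": [0,0,0.025],"angular": [0,0,0]},{"claw": 255,"dp": [0,0,0.02],"angular": [0,0,0]},{"claw": 255,"dp": [0,0,0.014],"angular": [0,0,0]}])

```text
clock: 9.58
tcp_pos: [0.4622, -0.2123, 0.0812]
orientation: [0.0, 0.749, -0.662, -0.001]
wrist_force: [0.2, -0.4, -1.8]
finger_gap: 0.0123
```

Call:
play_rows(steps=[{"claw": 255,"dp": [0,0,0.009],"angular": [0,0,0]},{"claw": 255,"dp": [0,0,0.007],"angular": [0,0,0]},{"claw": 255,"dp": [0,0,0.004],"angular": [0,0,0]},{"claw": 255,"dp": [0,0,0.002],"angular": [0,0,0]},{"claw": 255,"dp": [0,0,0.001],"angular": [0,0,0]},{"claw": 255,"dp": [0,0,0],"angular": [0,0,0]},{"claw": 255,"dp": [0,0,0],"angular": [0,0,0]},{"claw": 255,"dp": [0,0,0],"angular": [0,0,0]}])

```text
clock: 10.25
tcp_pos: [0.4634, -0.2147, 0.0609]
orientation: [-0.0, 0.748, -0.663, 0.001]
wrist_force: [0.9, 0.2, -2.3]
finger_gap: 0.0124
```

Call:
play_rows(steps=[{"claw": 255,"dp": [0,0,0.001],"angular": [0,0,0]},{"claw": 255,"dp": [0,0,0.001],"angular": [0,0,0]},{"claw": 255,"dp": [0,0,0.001],"angular": [0,0,0]},{"claw": 255,"dp": [0,0,0.001],"angular": [0,0,0]},{"claw": 255,"dp": [0,0,0.001],"angular": [0,0,0]},{"claw": 255,"dp": [0,0,0],"angular": [0,0,0]},{"claw": 255,"dp": [0,0,0],"angular": [0,0,0]},{"claw": 255,"dp": [0,0,0],"angular": [0,0,0]}])

```text
clock: 10.92
tcp_pos: [0.463, -0.2144, 0.0552]
orientation: [-0.0, 0.748, -0.663, -0.0]
wrist_force: [0.1, -0.1, -1.6]
finger_gap: 0.0124
```

```bash
python3 -c "
from h import *
st([.4625,-.2133,.048]); p,d=snap('side','s5');cv2.imwrite('pics/s5c.png',cv2.resize(p[200:360,220:360,::-1],None,fx=3.7,fy=3.7,interpolation=cv2.INTER_CUBIC))"
```

```text
10.92 tcp [ 0.463  -0.2144  0.0552] yaw 276.9183382218742 z [-0.  0. -1.] F [ 0.1 -0.1 -1.6] T [ 0.01 -0.04  0.02] gap 0.012391186373148533 j6 -2.282689953687523
tool d [-0.0011  0.0004  0.0072]
```

View pics/s5c.png

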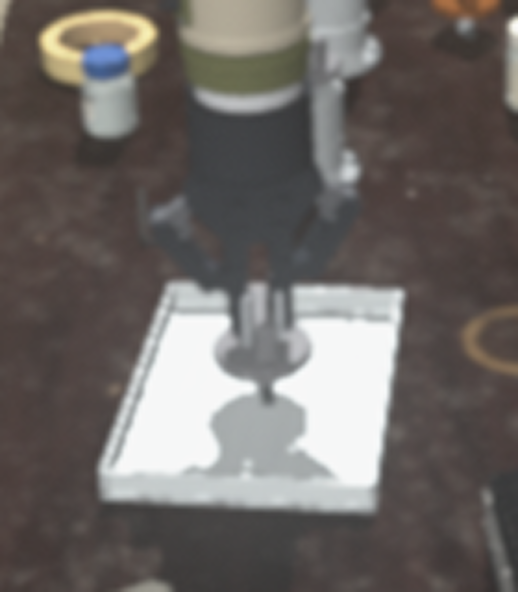

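The stem tip at (267,400) is a few mm above the tray floor and well inside the walls. I'll creep to contact.

Call:
play_rows(steps=[{"claw": 255,"dp": [0,0,0.001],"angular": [0,0,0]},{"claw": 255,"dp": [0,0,0.001],"angular": [0,0,0]},{"claw": 255,"dp": [0,0,0.001],"angular": [0,0,0]},{"claw": 255,"dp": [0,0,0.001],"angular": [0,0,0]},{"claw": 255,"dp": [0,0,0.001],"angular": [0,0,0]},{"claw": 255,"dp": [0,0,0],"angular": [0,0,0]},{"claw": 255,"dp": [0,0,0],"angular": [0,0,0]},{"claw": 255,"dp": [0,0,0],"angular": [0,0,0]}])

```text
clock: 11.63
tcp_pos: [0.463, -0.2144, 0.0503]
orientation: [-0.0, 0.748, -0.663, -0.0]
wrist_force: [0.2, -0.7, -1.8]
finger_gap: 0.0122
```

Call:
play_rows(steps=[{"claw": 255,"dp": [0,0,0.0005],"angular": [0,0,0]},{"claw": 255,"dp": [0,0,0.0005],"angular": [0,0,0]},{"claw": 255,"dp": [0,0,0],"angular": [0,0,0]},{"claw": 255,"dp": [0,0,0],"angular": [0,0,0]},{"claw": 255,"dp": [0,0,0],"angular": [0,0,0]},{"claw": 255,"dp": [0,0,0],"angular": [0,0,0]},{"claw": 255,"dp": [0,0,0],"angular": [0,0,0]},{"claw": 255,"dp": [0,0,0],"angular": [0,0,0]}])

```text
clock: 12.3
tcp_pos: [0.463, -0.2144, 0.0493]
orientation: [-0.0, 0.748, -0.663, 0.0]
wrist_force: [0.0, 0.2, -1.7]
finger_gap: 0.0123
```

Call:
play_rows(steps=[{"claw": 255,"dp": [0,0,0.0005],"angular": [0,0,0]},{"claw": 255,"dp": [0,0,0.0005],"angular": [0,0,0]},{"claw": 255,"dp": [0,0,0],"angular": [0,0,0]},{"claw": 255,"dp": [0,0,0],"angular": [0,0,0]},{"claw": 255,"dp": [0,0,0],"angular": [0,0,0]},{"claw": 255,"dp": [0,0,0],"angular": [0,0,0]},{"claw": 255,"dp": [0,0,0],"angular": [0,0,0]},{"claw": 255,"dp": [0,0,0],"angular": [0,0,0]}])

```text
clock: 12.97
tcp_pos: [0.4631, -0.2145, 0.0488]
orientation: [-0.0, 0.748, -0.663, 0.0]
wrist_force: [-2.0, 0.5, 4.9]
finger_gap: 0.0122
```

Call:
play_rows(steps=[{"claw": 255,"dp": [0,0,0.0005],"angular": [0,0,0]},{"claw": 255,"dp": [0,0,0.0005],"angular": [0,0,0]},{"claw": 255,"dp": [0,0,0],"angular": [0,0,0]},{"claw": 255,"dp": [0,0,0],"angular": [0,0,0]},{"claw": 255,"dp": [0,0,0],"angular": [0,0,0]},{"claw": 255,"dp": [0,0,0],"angular": [0,0,0]},{"claw": 255,"dp": [0,0,0],"angular": [0,0,0]},{"claw": 255,"dp": [0,0,0],"angular": [0,0,0]}])

```text
clock: 13.63
tcp_pos: [0.4632, -0.2145, 0.0488]
orientation: [-0.0, 0.749, -0.663, 0.001]
wrist_force: [-4.0, 3.3, 13.8]
finger_gap: 0.0124
```

Contact is at TCP z≈0.0488. I'll ease off the press, then open slowly.

Call:
play_rows(steps=[{"claw": 255,"dp": [0,0,-0.0005],"angular": [0,0,0]},{"claw": 255,"dp": [0,0,-0.0005],"angular": [0,0,0]},{"claw": 255,"dp": [0,0,-0.0003],"angular": [0,0,0]},{"claw": 255,"dp": [0,0,0],"angular": [0,0,0]},{"claw": 255,"dp": [0,0,0],"angular": [0,0,0]},{"claw": 255,"dp": [0,0,0],"angular": [0,0,0]},{"claw": 255,"dp": [0,0,0],"angular": [0,0,0]},{"claw": 255,"dp": [0,0,0],"angular": [0,0,0]}], force=20)

```text
clock: 14.3
tcp_pos: [0.4632, -0.2145, 0.0488]
orientation: [-0.0, 0.748, -0.663, 0.0]
wrist_force: [-0.6, 1.6, 5.0]
finger_gap: 0.0123
```

Call:
play_rows(steps=[{"claw": 215,"dp": [0,0,0],"angular": [0,0,0]},{"claw": 210,"dp": [0,0,0],"angular": [0,0,0]},{"claw": 205,"dp": [0,0,0],"angular": [0,0,0]},{"claw": 200,"dp": [0,0,0],"angular": [0,0,0]},{"claw": 190,"dp": [0,0,0],"angular": [0,0,0]},{"claw": 180,"dp": [0,0,0],"angular": [0,0,0]},{"claw": 170,"dp": [0,0,0],"angular": [0,0,0]},{"claw": 160,"dp": [0,0,0],"angular": [0,0,0]}])

```text
clock: 14.97
tcp_pos: [0.463, -0.2144, 0.0485]
orientation: [-0.0, 0.748, -0.663, -0.0]
wrist_force: [-0.3, 0.1, -0.3]
finger_gap: 0.0318
```

```bash
python3 -c "
from h import *
st(); p,d=snap('side','s6');cv2.imwrite('pics/s6c.png',cv2.resize(p[240:360,230:350,::-1],None,fx=4.5,fy=4.5,interpolation=cv2.INTER_CUBIC))"
```

```text
14.97 tcp [ 0.463  -0.2144  0.0485] yaw 276.91601904588947 z [-0.  0. -1.] F [-0.3  0.1 -0.3] T [0.04 0.03 0.06] gap 0.031839601379316254 j6 -2.2826796056372136
```

View pics/s6c.png

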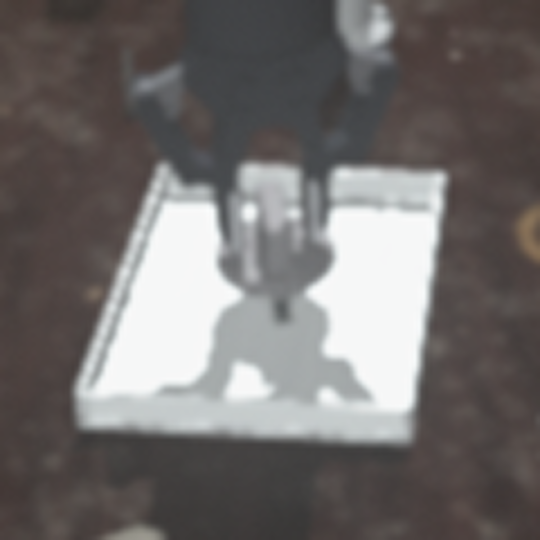

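The cap stands free on its stem at (280,260) between the open jaws. I'll retreat straight up.

Call:
play_rows(steps=[{"claw": 140,"dp": [0,0,0],"angular": [0,0,0]},{"claw": 120,"dp": [0,0,-0.004],"angular": [0,0,0]},{"claw": 120,"dp": [0,0,-0.008],"angular": [0,0,0]},{"claw": 120,"dp": [0,0,-0.012],"angular": [0,0,0]},{"claw": 120,"dp": [0,0,-0.02],"angular": [0,0,0]},{"claw": 120,"dp": [0,0,-0.025],"angular": [0,0,0]},{"claw": 120,"dp": [0,0,-0.03],"angular": [0,0,0]},{"claw": 120,"dp": [0,0,-0.03],"angular": [0,0,0]}])

```text
clock: 15.68
tcp_pos: [0.4626, -0.2141, 0.1793]
orientation: [-0.0, 0.748, -0.663, -0.0]
wrist_force: [0.7, 0.1, 0.7]
finger_gap: 0.0456
```

Call:
play_rows(steps=[{"claw": 120,"dp": [0,0,-0.03],"angular": [0,0,0]},{"claw": 120,"dp": [0,0,-0.03],"angular": [0,0,0]},{"claw": 120,"dp": [0,0,-0.02],"angular": [0,0,0]},{"claw": 120,"dp": [0,0,0],"angular": [0,0,0]},{"claw": 120,"dp": [0,0,0],"angular": [0,0,0]},{"claw": 120,"dp": [0,0,0],"angular": [0,0,0]},{"claw": 120,"dp": [0,0,0],"angular": [0,0,0]},{"claw": 120,"dp": [0,0,0],"angular": [0,0,0]}])

```text
clock: 16.35
tcp_pos: [0.4623, -0.2139, 0.2563]
orientation: [0.0, 0.748, -0.663, -0.001]
wrist_force: [-0.3, 0.1, -0.4]
finger_gap: 0.0451
```

```bash
python3 -c "
from h import *
st(); p,d=snap('side','s7');cv2.imwrite('pics/s7c.png',cv2.resize(p[150:350,220:380,::-1],None,fx=2.9,fy=2.9,interpolation=cv2.INTER_CUBIC))"
```

```text
16.35 tcp [ 0.4623 -0.2139  0.2563] yaw 276.9196357808281 z [-0.002  0.002 -1.   ] F [-0.3  0.1 -0.4] T [ 0.02  0.01 -0.06] gap 0.04508034003229127 j6 -2.282729576572656
```

View pics/s7c.png

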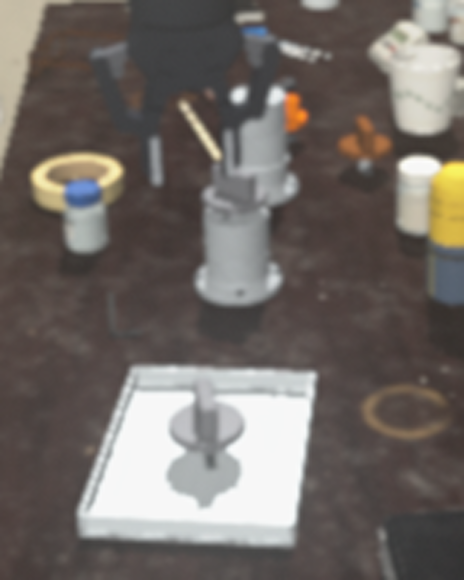

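The cap stands upright in the tray at (207,425), the short vessel at (235,240) is still shut, and the gripper is clear. Handing in.

```bash
python3 -c "
from h import *
print(env.hand_in())"
```

```text
the job is handed in; nothing more can be done
None
```

I opened the taller vessel and set its grey cap down standing on its stem near the middle of the tray; the job was handed in at about 16.4 s of the 48 s. I pushed the cap down about 9 mm, turned it 71° anticlockwise, lifted it off and lowered it until it touched.

The last picture showed the cap upright in the tray, the shorter vessel still shut and the gripper clear. The highest wrist force I read was about 14 N vertically, during the touch-down. Contact came about 1 mm above the height I expected, probably a slight slip of the cap in the jaws or the calibration error. No check failed.

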